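# Third hand for the draining rack's front panel

### The arm

A 7-joint arm with a two-finger parallel gripper is mounted at the origin on the work surface. World frame = base frame: x ahead of the robot, y to its left, z up, the work surface at z = 0. Lengths are in m, angles in rad, forces in N, time in s.
With the tool pointing down it reaches from about 0.4 to 0.85 m from the base axis. Payload 4.5 kg.
Tool frame: the origin (TCP) lies on the centre line of the jaws, within the pads' length; the fingertips stand 17 mm ahead of it and the grasp point (between the pads) lies 2 mm behind it; z points along the fingers, y is the line along which they close (so a half turn about z gives the same grasp; the last joint's range is limited). The gripper opens to 88 mm and grips with 3 to 60 N. Pads are 18 mm wide; open, the fingers measure 123 mm over their backs; the gripper's body (75 mm by 187 mm) begins 45 mm behind the grasp point.
Start: joints at [-1.143, 0.689, -0.195, 1.565, 0.157, 0.902, -0.215], TCP at [0.24, 0.577, 0.256] pointing down, gripper open.
Joint ranges: [-3.01, 3.01], [-0.46, 2.08], [-1.47, 1.51], [0.13, 2.56], [-1, 4.14], [0.04, 2.09], [-2.66, 2.66]. Speed limits (rad/s): [2.57, 2.57, 3.14, 3.14, 3.14, 3.14, 3.14].

### API

Orientations are given as a unit quaternion [w, x, y, z].
In Python, from workcell import ctrl gives the robot as it stands.
- The arm moves only by the tool move_arm, never from a script. Its argument "increments" is a list of rows, each a list of 3 entries, a list of its own where there are three numbers: the finger opening in m, from 0 to 0.0881, then the shift along the world's x, y, z in m, then the turn about the world's z in degrees. In form: [[jaw, [tx, ty, tz], roll], ...]. A call has 1 to 10 rows; each row shifts and turns the commanded pose from where the row before left it; what a row does not reach is not made up. A row lasts 1/8 s, in which the tool goes at most 62.5 mm and 10.7 degrees, less where a joint would pass 70% of its speed; a pose out of reach is approached as far as the arm can. A call is refused whole if a number of a shift passes 0.0625 or a number of a turn 10.7, either way. A call with a gripper value outside its range is refused whole. The fingers move at their own pace and stop on an object; the grip force is fixed at half the most. Time passes only in rows, so rows that do not move let the fingers close. It gives the time, the measured TCP pose, the force, the opening and the grip force at its end, in the units of the state.
- ctrl.get_obs(): the state, without advancing time (a new reading comes with each control period).
- ctrl.snapshot(name): name is "scene" or "top" or "wrist"; returns a dict with "image" (384x512x3 uint8, red, green, blue), "K" (3x3 intrinsics, pixels), "R" (3x3) and "t" (3): a world point X has camera coordinates R X + t; the wrist camera has in their place "hand_eye" (4x4, takes a point from camera to tool coordinates, whose origin is the TCP and whose axes are the flange's). Camera axes: x right, y down, z forward; pixel columns grow to the right and rows downward; lengths in m; the calibration is good to about 2 mm. A picture is of the moment at which its call begins: read the wrist's pose just before it. There is no depth.
- ctrl.sign_off(): hands the job in; it is judged then, once.
The state is a dict: "t": time; "q": joint angles; "qvel": joint speeds; "joint_torque": joint torques, N m; "eef_pos": TCP position; "tool_rot": TCP orientation; "contact_force": force on the tool from outside, world axes, zero at the start; "torque": the same for the moment, N m; "width": opening from 0.0 (shut) to 1.0 (fully open); "grip_force": force on a finger pad.
Only numpy, scipy, OpenCV 4.12 (cv2) and the standard library are available. Lean on these libraries where they do the work, as an engineer would, in place of code of your own. Each camera call takes 0.05 s, during which the arm holds its last target. There are 200 camera calls.

### The job

The front panel has come off the beech draining rack. Pick the loose panel up from the worktop, bring it upright and level to the front of the rack, centred on the two sprung bumpers with its mid-height on them, and press it squarely and steadily so that both bumpers sink about halfway (about 11 N in all), never to the bottom of their travel. Finish while still gripping it there, clear of the worktop, so that I can put the screws in, and leave the drying things and the tea strainer alone.

Things in the scene. Friction and masses are not known exactly. Their poses are not given: they have to be found in the camera images.
- panel: Loose plain beech board, 22 mm thick (own x) x 270 mm long (own y) x 80 mm high (own z), about 0.33 kg, with a dark 6 mm screw hole 120 mm either side of the middle, 20 mm above its lower edge. Starts standing on its long edge on the worktop, on the robot's right. Origin: centre of its underside. Both faces and both ends are alike, so it may be turned end for end.
- rack: Fixed beech draining rack. Origin: on the worktop, midway between the front ends of its side boards; x points into the rack (push direction), y left, z up. Boards 20 mm thick, 300 long, at y +-120 mm, 30 to 90 mm high; slats from x = 81 mm back, top at 100 mm; open between the boards before that (finger room). Fixed upside-down swing-top bottle at x 255, y 42, top at 325 mm.
- panel_seat (a point): The place for the panel: where the panel's origin (centre of its underside) lies when it is right and both bumpers are sunk halfway (8 mm): x -33, y 0, z +30 mm from the rack's origin, same axes as the rack. The panel hangs 30 mm clear of the worktop there; only the gripper carries it.
- bumper_left (a joint): How far the left bumper (rack y = +120 mm) is pushed in: 0 free, 0.008 halfway, 0.016 m bottomed. Rubber-tipped plunger, 17 mm across, axis along the rack's x at height 70 mm; free tip 30 mm in front of the side board. Spring 0.7 N per mm, no preload.
- bumper_right (a joint): The same for the right bumper (rack y = -120 mm).
- jar_a: Squat glass jar drying upside down on the rack, 72 mm across, 68 mm high, near rack x 160, y -85 mm. Origin: centre of its underside. Leave alone.
- jar_b: Second such jar, near rack x 160, y 0 mm. Leave alone.
- jug: White ceramic milk jug upside down on the rack, 70 mm across, 92 mm high, near rack x 160, y 85 mm. Origin: centre of its underside. Leave alone.
- strainer: Steel tea strainer lying on the worktop left of the rack: bowl 68 mm across, 28 mm high, thin folding handle reaching 120 mm along its own -x. Origin: under the bowl's centre. Leave alone.

How it is judged:
By the outcome, as a careful person would: the job done as asked, in the order asked, and still so for the second after the job is handed in, while the arm keeps its last pose, push and grip.
It also fails if it takes over 51 s, if anything falls off the work surface, if the arm or the gripper's body presses on something with over 40 N, if the wrist force passes 120 N, or if a joint passes its speed limit or range.

## Working session

There is one attempt and no reset: what is moved stays moved. The work goes in short steps, Python scripts to look and compute and a tool call to move; the robot and the scene stay as the last step left them, time stands still between calls to the robot, and variables do not carry over. Pictures are saved under pics/ and viewed, at most 10 in all, crops included, and the job is handed in when it is done.

Besides the shell and the picture viewer there is one more tool, called after "Request:" by a JSON object that holds its "method" and its "body". move_arm: Moves the arm, as the interface text tells. Its arguments: {"type":"object","properties":{"increments":{"type":"array","items":{"type":"array"}}},"required":["increments"]}

```bash
mkdir -p pics; python3 - <<'E'
from workcell import ctrl
import cv2,numpy as np
o=ctrl.get_obs();print(o)
for n in("scene","top"):
    s=ctrl.snapshot(n);cv2.imwrite(f"pics/{n}0.png",s["image"][:,:,::-1]);np.savez(f"pics/{n}0.npz",**{k:s[k] for k in("K","R","t")})
    print(n,s["K"].tolist(),(-s["R"].T@s["t"]).tolist(),s["R"].tolist())
E
```

```text
{'t': 0.0, 'q': array([-1.14320165,  0.68996548, -0.19453114,  1.56637529,  0.15731229,
        0.90247991, -0.2151189 ]), 'qvel': array([-0.00061565, -0.00044734, -0.00069555,  0.00047848, -0.00016026,
        0.00047612,  0.00036473]), 'joint_torque': array([ 7.19655909e-04, -5.27557218e+01, -1.26632206e+00, -1.53422678e+01,
       -5.25220740e-02,  6.54026109e-03,  1.70827293e-04]), 'eef_pos': array([0.23961274, 0.57658143, 0.25491366]), 'tool_rot': array([-1.13819350e-04,  1.95583245e-01,  9.80686674e-01, -9.09791728e-04]), 'contact_force': array([-0.64522383, -0.35942201,  0.16588197]), 'torque': array([ 0.0018043 ,  0.00100897, -0.04317424]), 'grip_force': 0.0, 'width': 0.997428082511616}
scene [[411.29832834731667, 0.0, 256.35032438520665], [0.0, 411.29832834731667, 195.57341330897708], [0.0, 0.0, 1.0]] [1.1185617853035954, 0.7284352252993966, 0.6592729640902657] [[-0.7651305800266456, 0.6438025148882385, -0.009670435960593278], [0.3585187478413529, 0.41351199476372835, -0.8369421351758978], [-0.5348266101778751, -0.6438370539275459, -0.547205943896392]]
top [[417.2161318524642, 0.0, 253.35531079941367], [0.0, 417.2161318524642, 192.35803450947733], [0.0, 0.0, 1.0]] [0.44784408391471076, 0.04910749022956153, 1.4165594378826565] [[-0.017174949639631894, -0.9997670892395216, -0.013068602771916972], [-0.9953813737003153, 0.01833138976604607, -0.09423312071516232], [0.0944507384584639, 0.011389794676786186, -0.9954643793636572]]
```

View pics/top0.png

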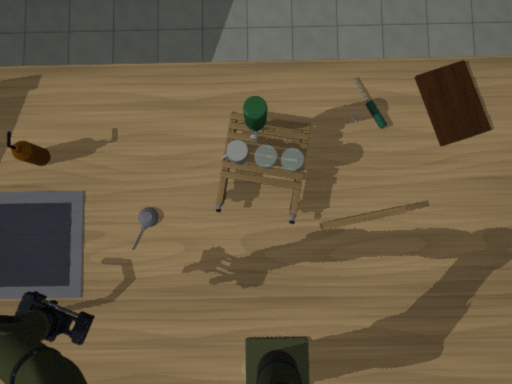

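View pics/scene0.png

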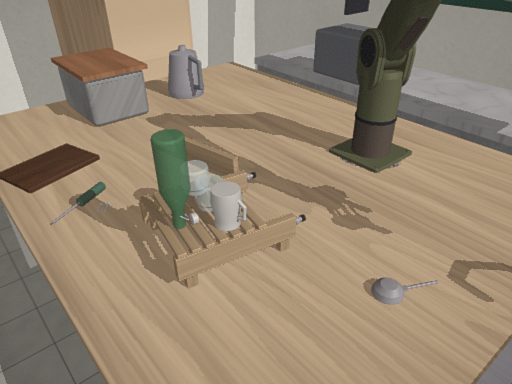

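The top view shows the rack with its bumper tips near (219,210) and (292,221), the panel from (320,226) to (428,204), and the strainer at (148,216). I'll zoom in for finer pixels.

```bash
python3 - <<'E'
import cv2
i=cv2.imread("pics/top0.png")[135:241,205:440]
i=cv2.convertScaleAbs(cv2.resize(i[:, :],None,fx=3.4,fy=3.4,interpolation=cv2.INTER_CUBIC),alpha=1.5)
cv2.imwrite("pics/crop0.png",i)
E
```

```text
(no output)
```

View pics/crop0.png

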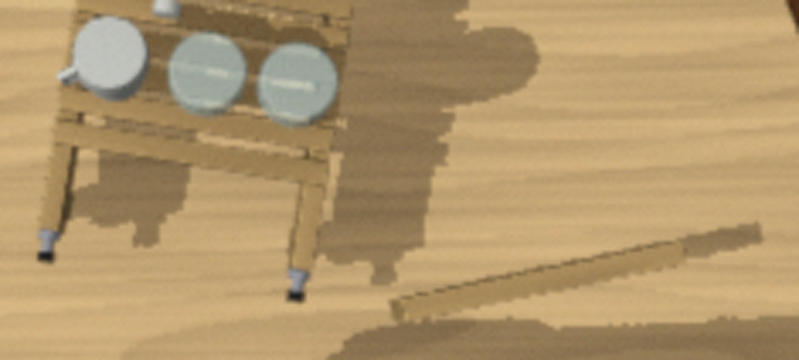

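Crop: black bumper tips at (46,258) and (296,297). The panel's top runs from about (404,308) to (685,251), and the darker part beyond that is its shadow.

```bash
cat > h.py <<'E'
import numpy as np
def ray(c,uv,z):
    R,t,K=c["R"],c["t"],c["K"];C=-R.T@t
    d=R.T@np.linalg.solve(K,[uv[0],uv[1],1]);return C+d*(z-C[2])/d[2]
E
python3 - <<'E'
from h import *
c=np.load("pics/top0.npz")
p=lambda a,b,z:ray(c,(205+(a+.5)/3.4-.5,135+(b+.5)/3.4-.5),z)
L,R=p(46,262,.07),p(296,300,.07);d=L-R
print("bump tips",L,R,np.linalg.norm(d),"yaw of rack",np.degrees(np.arctan2(-d[0],d[1])))
for a,b in((48,232),(297,270)):print("board end",p(a,b,.08))
A,B=p(404,308,.08),p(685,251,.08);d=A-B
print("panel",A,B,(A+B)/2,np.linalg.norm(d),np.degrees(np.arctan2(-d[0],d[1])))
from scipy.spatial.transform import Rotation as Ro
print(Ro.from_quat([1.95583245e-01,9.80686674e-01,-9.09791728e-04,-1.138e-4]).as_matrix())
E
```

```text
bump tips [0.51490615 0.17926701 0.07      ] [ 0.4747442  -0.05711849  0.07      ] 0.23977298834168911 yaw of rack -9.642489768896402
board end [0.54273481 0.17614636 0.08      ]
board end [ 0.50267266 -0.0579963   0.08      ]
panel [ 0.46530011 -0.15725229  0.08      ] [ 0.51404221 -0.42215354  0.08      ] [ 0.48967116 -0.28970292  0.08      ] 0.26934822499909256 10.425864095412798
[[-9.23494363e-01  3.83611557e-01 -5.79084324e-04]
 [ 3.83611972e-01  9.23492733e-01 -1.73992650e-03]
 [-1.32675750e-04 -1.82895600e-03 -9.99998319e-01]]
```

Request:
{"method": "move_arm", "body": {"increments": [[0.0881,[0.04,-0.045,0],-5.7],[0.0881,[0.04,-0.045,0],-5.7],[0.0881,[0.04,-0.045,0],-5.7],[0.0881,[0.04,-0.045,0],-5.7],[0.0881,[0.04,-0.045,0],-5.7],[0.0881,[0.01,-0.06,0],-5.7],[0.0881,[0.01,-0.06,0],-5.7],[0.0881,[0.01,-0.06,0],-5.7],[0.0881,[0.01,-0.06,0],-5.7],[0.0881,[0.01,-0.06,0],-5.7]]}}

```text
t: 1.35
eef_pos: [0.4898, 0.0503, 0.2556]
tool_rot: [-0.0, 0.641, 0.768, -0.0]
contact_force: [0.7, 0.6, -0.7]
width: 0.999
grip_force: 0.0
```

Request:
{"method": "move_arm", "body": {"increments": [[0.0881,[0,-0.06,0],0],[0.0881,[0,-0.06,0],0],[0.0881,[0,-0.06,0],0],[0.0881,[0,-0.06,0],0],[0.0881,[0,-0.06,0],0],[0.0881,[0,-0.04,0],0],[0.0881,[0,0,0],0],[0.0881,[0,0,0],0]]}}

```text
t: 2.35
eef_pos: [0.4898, -0.2865, 0.2553]
tool_rot: [-0.001, 0.639, 0.769, 0.0]
contact_force: [0.3, 0.6, 0.6]
width: 0.997
grip_force: 0.0
```

```bash
python3 - <<'E'
from workcell import ctrl
import cv2,numpy as np
o=ctrl.get_obs();s=ctrl.snapshot("wrist");cv2.imwrite("pics/w1.png",s["image"][:,:,::-1])
print(o["eef_pos"],o["tool_rot"],o["contact_force"],o["q"])
np.savez("pics/w1.npz",K=s["K"],H=s["hand_eye"],p=o["eef_pos"],q=o["tool_rot"]);print(s["hand_eye"])
E
```

```text
[ 0.48975366 -0.2865141   0.25532957] [-7.59458403e-04  6.39467373e-01  7.68817748e-01  4.15464166e-04] [0.25970153 0.57888678 0.6188606 ] [ 0.46421276  0.60962365 -0.0258192   1.74772388  0.01922702  0.78575936
  0.6126187 ]
[[-1.22150925e-03 -9.53759826e-01 -3.00567300e-01  7.78961310e-02]
 [ 9.99999233e-01 -1.10293607e-03 -5.64173820e-04  6.26558147e-04]
 [ 2.06579808e-04 -3.00567758e-01  9.53760442e-01 -1.28233865e-01]
 [ 0.00000000e+00  0.00000000e+00  0.00000000e+00  1.00000000e+00]]
```

View pics/w1.png

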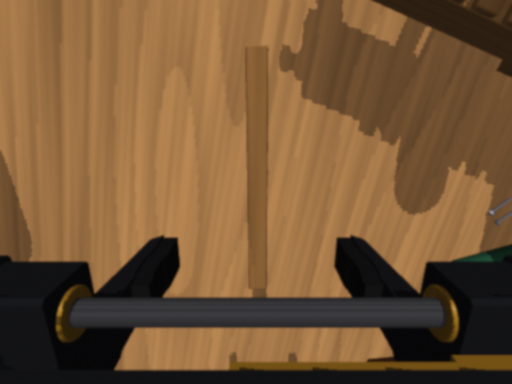

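The wrist view shows the panel's top strip running vertically through the image centre. Its ends are at about (247–268, 46) and (248–267, 289), so it lies midway between the fingers.

```bash
cat >> h.py <<'E'
from scipy.spatial.transform import Rotation as Ro
def wcam(f):
    T=np.eye(4);T[:3,:3]=Ro.from_quat(np.roll(f["q"],-1)).as_matrix();T[:3,3]=f["p"]
    M=np.linalg.inv(T@f["H"]);return dict(K=f["K"],R=M[:3,:3],t=M[:3,3])
E
python3 - <<'E'
from h import *
f=np.load("pics/w1.npz");c=wcam(f)
P=[ray(c,u,.08) for u in((246.5,46),(268.5,46),(248,289),(267,289))]
A,B=(P[0]+P[1])/2,(P[2]+P[3])/2;d=A-B
print(P,(A+B)/2,np.linalg.norm(d),np.degrees(np.arctan2(-d[0],d[1])))
y=Ro.from_quat(np.roll(f["q"],-1)).as_matrix()[:,1];print("tool y",np.degrees(np.arctan2(y[1],y[0])))
E
```

```text
[array([ 0.45649461, -0.15728683,  0.08      ]), array([ 0.47698009, -0.1535196 ,  0.08      ]), array([ 0.50392225, -0.42065043,  0.08      ]), array([ 0.52679198, -0.41643347,  0.08      ])] [ 0.49104723 -0.28697258  0.08      ] 0.2675927414099944 10.468395416805553
tool y 10.495751832567072
```

Request:
{"method": "move_arm", "body": {"increments": [[0.0881,[0.001,-0.001,-0.06],0],[0.0881,[0,0,-0.06],0],[0.0881,[0,0,-0.05],0],[0.0881,[0,0,-0.03],0],[0.0881,[0,0,-0.014],0],[0.0881,[0,0,0],0],[0.03,[0,0,0],0],[0.03,[0,0,0],0],[0.03,[0,0,0],0],[0.0,[0,0,0],0]]}}

```text
t: 3.65
eef_pos: [0.4909, -0.289, 0.0421]
tool_rot: [0.0, 0.64, 0.768, 0.0]
contact_force: [-0.2, -0.8, 0.7]
width: 0.567
grip_force: 0.0
```

Request:
{"method": "move_arm", "body": {"increments": [[0.0,[0,0,0],0],[0.0,[0,0,0],0],[0.0,[0,0,0],0],[0.0,[0,0,0],0]]}}

```text
t: 4.15
eef_pos: [0.4906, -0.2888, 0.0417]
tool_rot: [-0.0, 0.64, 0.768, -0.0]
contact_force: [-0.1, 0.2, 0.2]
width: 0.244
grip_force: 30.0
```

Request:
{"method": "move_arm", "body": {"increments": [[0.0,[0,0,0.015],0],[0.0,[0,0,0.025],0],[0.0,[-0.02,0,0.015],0],[0.0,[-0.03,0,0.005],0],[0.0,[-0.03,0.01,0],0],[0.0,[0,0.025,0],-1],[0.0,[0,0.035,0],-2],[0.0,[0,0.04,0],-3],[0.0,[0,0.04,0],-3],[0.0,[0,0.04,0],-3]]}}

```text
t: 5.4
eef_pos: [0.4113, -0.0975, 0.1024]
tool_rot: [0.001, 0.717, 0.697, 0.001]
contact_force: [1.1, -0.3, -4.7]
width: 0.246
grip_force: 30.0
```

Request:
{"method": "move_arm", "body": {"increments": [[0.0,[0,0.04,0],-3],[0.0,[0,0.04,0],-2],[0.0,[0,0.04,0],-2],[0.0,[0,0.03,0],-1.1],[0.0,[0,0.015,0],0],[0.0,[0,0.007,0],0],[0.0,[0.01,0,-0.01],0],[0.0,[0.012,0,-0.01],0],[0.0,[0,0,-0.01],0],[0.0,[0,0,0],0]]}}

```text
t: 6.65
eef_pos: [0.432, 0.0725, 0.0707]
tool_rot: [-0.001, 0.765, 0.645, -0.001]
contact_force: [0.3, -0.6, -3.9]
width: 0.246
grip_force: 30.0
```

```bash
python3 - <<'E'
from workcell import ctrl
import cv2,numpy as np
o=ctrl.get_obs();s=ctrl.snapshot("wrist");cv2.imwrite("pics/w2.png",cv2.convertScaleAbs(cv2.resize(s["image"][:,:,::-1],(800,600)),alpha=1.4))
print(o["eef_pos"],o["tool_rot"],o["contact_force"],o["width"])
np.savez("pics/w2.npz",K=s["K"],H=s["hand_eye"],p=o["eef_pos"],q=o["tool_rot"])
s=ctrl.snapshot("top");i=s["image"][140:290,170:370,::-1]
cv2.imwrite("pics/top2.png",cv2.convertScaleAbs(cv2.resize(i,(800,600),interpolation=cv2.INTER_CUBIC),alpha=1.5))
E
```

```text
[0.43197847 0.07248253 0.07070086] [-6.79829233e-04  7.64532637e-01  6.44583667e-01 -1.13189451e-03] [ 0.26022528 -0.56948006 -3.85878857] 0.24636611230480873
```

View pics/top2.png

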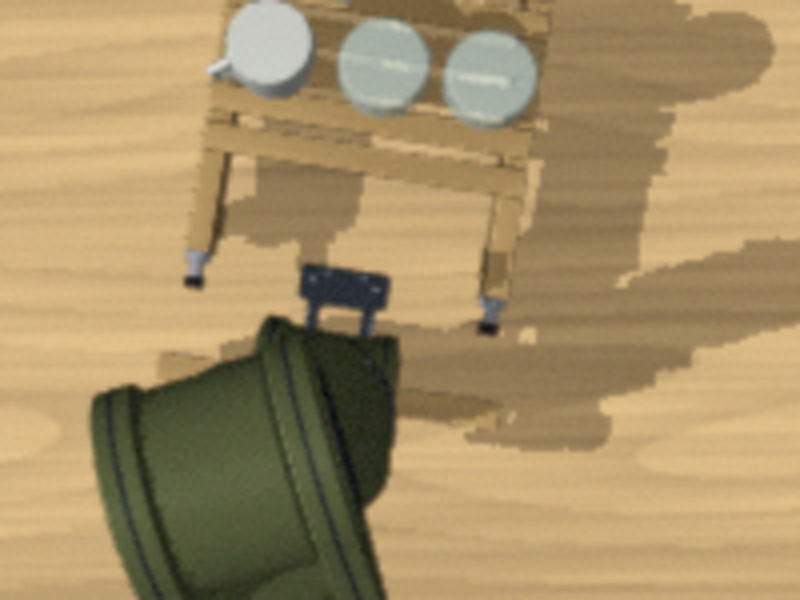

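View pics/w2.png

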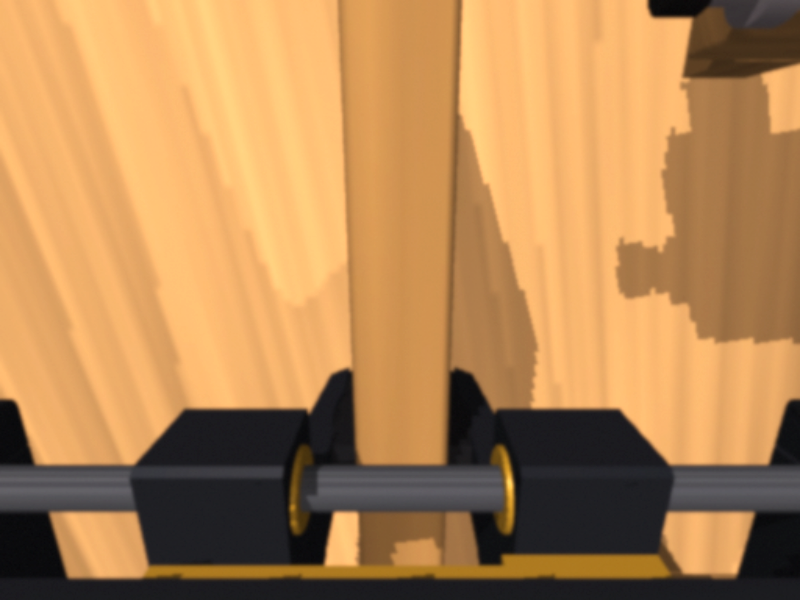

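Top crop: tips at about (194,285) and (488,330), panel ends at about (160,366) and (503,414). In the wrist view the panel is square in the jaws.

```bash
python3 - <<'E'
from h import *
c=np.load("pics/top0.npz")
p=lambda a,b,z:ray(c,(170+(a+.5)/4-.5,140+(b+.5)/4-.5),z)
L,R=p(194,288,.07),p(488,333,.07);A,B=p(160,366,.109),p(503,414,.109)
for P,Q in((L,R),(A,B)):
    d=P-Q;print(P,Q,np.linalg.norm(d),np.degrees(np.arctan2(-d[0],d[1])))
d=(L-R)/np.linalg.norm(L-R);print("offset panel vs bumpers along y",((A+B)/2-(L+R)/2)@d)
x=np.array([d[1],-d[0],0]);print("along x",((L+R)/2-(A+B)/2)@x-.011)
f=wcam(np.load("pics/w2.npz"))
for n,P in(("A",A),("L",L),):
    q=f["K"]@(f["R"]@P+f["t"]);print(n,q[:2]/q[2]*800/512)
E
```

```text
[0.51517052 0.1794311  0.07      ] [ 0.47477231 -0.05685931  0.07      ] 0.23971894440641212 -9.701965382444333
[0.452749   0.20280868 0.109     ] [ 0.41101666 -0.06381129  0.109     ] 0.26986626005875525 -8.895966731499435
offset panel vs bumpers along y -0.0025365549630844606
along x 0.05257032104193263
A [ 386.19380053 -199.20374482]
L [660.05513189 -10.80971226]
```

Request:
{"method": "move_arm", "body": {"increments": [[0.0,[0,0.0025,0.001],0],[0.0,[0.01,-0.0017,0],0],[0.0,[0.012,-0.002,0],0],[0.0,[0.01,-0.0017,0],0],[0.0,[0.007,-0.0012,0],0],[0.0,[0.005,-0.0009,0],0],[0.0,[0.003,-0.0005,0],0],[0.0,[0,0,0],0],[0.0,[0,0,0],0]]}}

```text
t: 7.88
eef_pos: [0.4793, 0.0677, 0.0727]
tool_rot: [-0.0, 0.764, 0.645, -0.0]
contact_force: [0.6, -0.1, -3.1]
width: 0.25
grip_force: 30.0
```

Request:
{"method": "move_arm", "body": {"increments": [[0.0,[0.002,-0.0003,0],0],[0.0,[0.002,-0.0004,0],0],[0.0,[0.002,-0.0003,0],0],[0.0,[0,0,0],0],[0.0,[0,0,0],0]]}}

```text
t: 8.5
eef_pos: [0.4854, 0.0668, 0.0727]
tool_rot: [-0.0, 0.764, 0.645, -0.0]
contact_force: [-2.4, 0.9, -3.2]
width: 0.246
grip_force: 30.0
```

Request:
{"method": "move_arm", "body": {"increments": [[0.0,[0.0015,-0.0003,-0.0005],0],[0.0,[0.0015,-0.0002,0],0],[0.0,[0.001,-0.0002,0],0],[0.0,[0,0,0],0],[0.0,[0,0,0],0],[0.0,[0,0,0],0]]}}

```text
t: 9.25
eef_pos: [0.4882, 0.0662, 0.0721]
tool_rot: [-0.001, 0.764, 0.645, -0.001]
contact_force: [-5.3, 1.1, -0.7]
width: 0.245
grip_force: 30.0
```

```bash
cat > f.py <<'E'
from workcell import ctrl
import numpy as np,cv2
F=[];T=[];P=[]
for k in range(8):
    s=ctrl.snapshot("top");o=ctrl.get_obs();F.append(o["contact_force"]);T.append(o["torque"]);P.append(o["eef_pos"])
print(np.mean(F,0),np.std(F,0),np.mean(T,0),np.mean(P,0),o["tool_rot"],o["width"],o["t"])
print("push",-np.mean(F,0)@[.986,-.168,0])
i=s["image"][140:290,170:370,::-1]
cv2.imwrite("pics/top3.png",cv2.convertScaleAbs(cv2.resize(i,(800,600),interpolation=cv2.INTER_CUBIC),alpha=1.5))
E
python3 f.py
```

```text
[-4.93205462  1.05363852 -0.98443236] [0.67516439 0.51328066 0.47867419] [ 0.08927823  1.1023051  -0.15239226] [0.48817272 0.06614879 0.0721018 ] [-0.00116826  0.76404127  0.64516529 -0.00114893] 0.2502240548438488 9.65
push 5.040017125079147
```

Request:
{"method": "move_arm", "body": {"increments": [[0.0,[0.0015,-0.0003,0],-0.2],[0.0,[0.0015,-0.0002,0],0],[0.0,[0.001,-0.0002,0],0],[0.0,[0,0,0],0],[0.0,[0,0,0],0],[0.0,[0,0,0],0]]}}

```text
t: 10.4
eef_pos: [0.4903, 0.0658, 0.072]
tool_rot: [-0.003, 0.765, 0.644, -0.002]
contact_force: [-8.2, 2.0, 0.9]
width: 0.247
grip_force: 30.0
```

```bash
python3 f.py
```

```text
[-8.03423317  1.6366131   1.05576336] [0.47878298 0.29100536 0.34668194] [ 0.20619325  1.63916824 -0.10196821] [0.4902739  0.06578266 0.07199759] [-0.00255726  0.76494642  0.64408421 -0.00244039] 0.24639867923791628 10.8
push 8.196704910298743
```

View pics/top3.png

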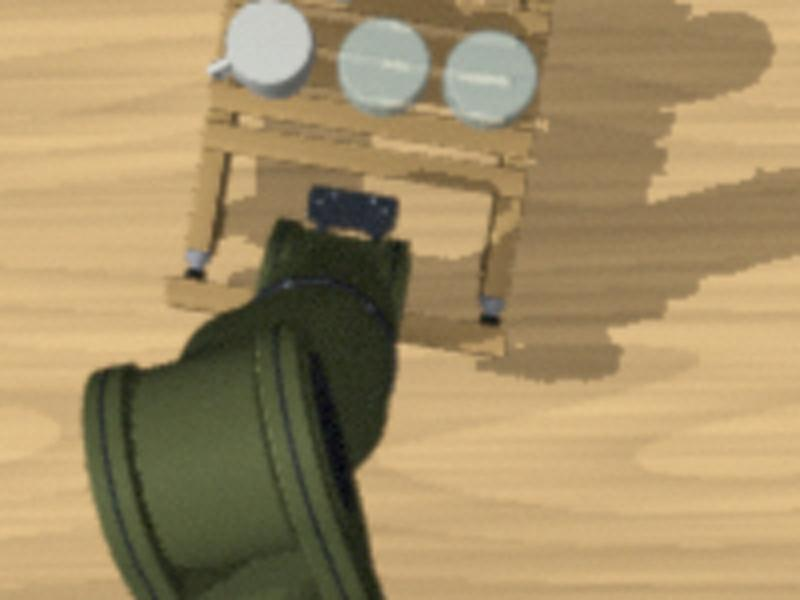

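The panel is against both tips, with its left end at about (167,292) and its right end at about (507,340).

```bash
python3 - <<'E'
from h import *
c=np.load("pics/top0.npz")
p=lambda a,b,z:ray(c,(170+(a+.5)/4-.5,140+(b+.5)/4-.5),z)
L,R=p(195,288,.07),p(489,333,.07);A,B=p(166.5,292,.11),p(507.5,343,.11)
d=(L-R)/np.linalg.norm(L-R);e=A-B
print(np.linalg.norm(e),np.degrees(np.arctan2(-e[0],e[1])),((A+B)/2-(L+R)/2)@d)
E
```

```text
0.2695577673416318 -9.4991779979968 0.002560912421427313
```

Request:
{"method": "move_arm", "body": {"increments": [[0.0,[0,0,0.0005],-0.1],[0.0,[0.001,-0.0002,0.0005],0],[0.0,[0.001,-0.0002,0],0],[0.0,[0,0,0],0],[0.0,[0,0,0],0],[0.0,[0,0,0],0]]}}

```text
t: 11.55
eef_pos: [0.4909, 0.0657, 0.0722]
tool_rot: [-0.004, 0.765, 0.644, -0.004]
contact_force: [-8.6, 2.2, -6.5]
width: 0.25
grip_force: 30.0
```

```bash
python3 f.py
```

```text
[-8.98586422  1.92703579 -5.46389648] [0.46459633 0.41375652 0.43686956] [ 0.40814668  1.84367059 -0.07900739] [0.49085798 0.06567213 0.07217944] [-0.0036829   0.76529902  0.64365397 -0.00366327] 0.24974348238222863 11.95
push 9.183804137431448
```

Request:
{"method": "move_arm", "body": {"increments": [[0.0,[0.001,-0.0002,-0.0003],0],[0.0,[0.001,-0.0002,0],0],[0.0,[0.0006,-0.0001,0],0],[0.0,[0,0,0],0],[0.0,[0,0,0],0],[0.0,[0,0,0],0]]}}

```text
t: 12.7
eef_pos: [0.4924, 0.0654, 0.0722]
tool_rot: [-0.004, 0.765, 0.644, -0.004]
contact_force: [-10.9, 2.2, -1.6]
width: 0.248
grip_force: 30.0
```

```bash
python3 f.py
```

```text
[-10.85649777   2.59889039  -0.69652301] [0.5673892  0.61355259 0.44826913] [ 0.45599426  2.20543485 -0.09301905] [0.49243533 0.06539322 0.07216155] [-0.00445762  0.76524897  0.64370515 -0.00422208] 0.2507572029059263 13.1
push 11.1411203861849
```

```bash
python3 - <<'E'
from workcell import ctrl
import cv2
i=ctrl.snapshot("scene")["image"][110:320,140:420,::-1]
cv2.imwrite("pics/scene4.png",cv2.convertScaleAbs(cv2.resize(i,(800,600),interpolation=cv2.INTER_CUBIC),alpha=1.4))
E
```

```text
(no output)
```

View pics/scene4.png

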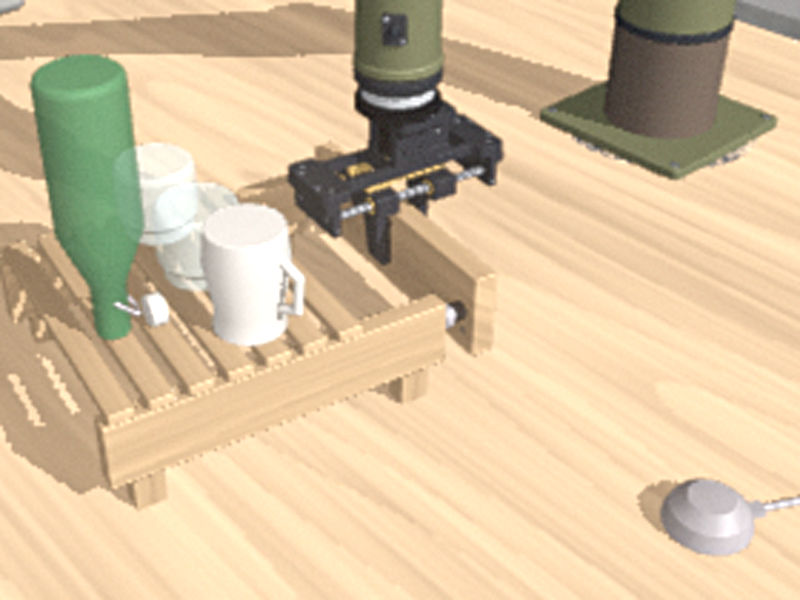

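The panel is upright against the bumpers, with the tip at about (455,315) near mid-height. It is clear of the worktop and nothing else has moved, so I'm handing in.

```bash
python3 -c "
from workcell import ctrl
print(ctrl.sign_off())"
```

```text
the job is handed in; nothing more can be done
None
```

The panel is held against the rack's two bumpers with a measured push of about 11.1 N, roughly halfway in; it is still gripped, about 30 mm clear of the worktop, centred to within about 2–3 mm and tilted under 1° by arm flex, the drying things and strainer were left alone, and the job is handed in.

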